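Hold the disc clamp open on its guarded lever

TASK

The clamp on the sample disc has to be held up for a moment. Flip the safety catch off the release lever's grip bar, right over to the side and well past upright, then pull the lever all the way to the front of the unit, up to its stop, and hold it there with the fingers. Finish while still holding it back, with the catch left open and the things standing around left where they are.

Things in the scene. Friction and masses are not known exactly. Their poses are not given: they have to be found in the camera images.
- unit: sample-disc unit fixed on the bench: black box 220 mm (x) by 380 mm (y), white deck 85 mm above the bench. Left half (+y): steel disc with tubes under a hold-down clamp (190 mm high, lifted 35 mm by the lever); right half (-y): the guarded release lever. Origin: centre of the underside; x points to its back (away from the robot), front is -x, y to its left, z up
- lever (a joint): release lever: yoke of two flat dark steel arms with a round grip bar, turning about the unit's y axis through the yoke's origin. 0 = rest, leaning 0.35 rad from upright to the unit's back; grows as the bar is pulled to the front; stop at 0.95 (leaning 0.6 rad to the front). A spring drives it back to 0: about 3.5 N at the bar at first, 9 N at the stop; it does not stay by itself
- yoke: the lever itself, arms and grip bar in one; origin on its turning axis midway between the arms, 70 mm above the bench, inside the housing; its z runs along the arms to the bar, its y along the bar
- grip_bar (a point): the lever's round black plastic grip bar, 14 mm across, along the unit's y axis, 106 mm clear between the arms; the point is its middle, 130 mm from the yoke's origin, at rest 192 mm above the bench with free space below it down to the deck. Once the catch is open it can be pinched from above or hooked from behind at its middle
- catch (a joint): safety catch: steel strap hinged on a post at the right (-y) end of the grip bar, lying over the bar, its jaw hanging in front of the bar and blocking the lever. Turns about the unit's x axis through point catch_hinge: 0 = closed (along the unit's +y), 1.57 = upright, stop at 2.4 (tipped over to the unit's right). Starts 0 to 0.12. Stiff hinge: stays where left; under 1.5 N at the tongue moves it
- catch_hinge (a point): the catch's hinge axis, on top of the aluminium post, 197 mm above the bench, 85 mm to the right (-y) of the grip bar's middle
- catch_tongue (a point): finger tongue at the catch's free end: steel bar 10 mm thick (x), 70 mm long (y, -45 to +25 mm about the point), 22 mm high (z). The point is, when closed, 100 mm to the unit's +y of catch_hinge and 22 mm above it; the 33 mm wide strap ends 30 mm short of it. Its underside is 16 mm above the grip bar's centre line. Pinch it across x from above; it can turn between the pads as the catch swings
- jar: a white round screw-top jar, 56 mm across, 100 mm tall; loose, stands beside or behind the unit; to be left alone. Origin: centre of the underside.
- spare_disc: a bare steel ring-shaped disc lying flat, 110 mm across with a 36 mm hole, 24 mm thick; loose, stands beside or behind the unit; to be left alone. Origin: centre of the underside.
- mouse: a black computer mouse, 100 x 58 x 33 mm; loose, stands beside or behind the unit; to be left alone. Origin: centre of the underside.
- tube_rack: a small white rack, 50 x 100 mm, with eight capped glass tubes, 87 mm tall in all; loose, stands beside or behind the unit; to be left alone. Origin: centre of the underside.

How it is judged:
On the way, in this order (a step that is already met when the one before it is completed fails the run):
1. the catch is flipped over, well past upright, with the lever still at rest (value of joint catch above 1.75 rad and value of joint lever below 0.1 rad), for 0.2 s.
2. the lever is pulled to its stop and held with the fingers (value of joint lever above 0.84 rad and contact force between the fingers and yoke above 3 N), for 0.5 s.
At the end, for the whole second after the job is handed in: The lever is held still at its stop (within 0.11 rad, about 14 mm at the bar, of the stop) by the fingers pressing on it with more than 3 N, and the catch stands open at more than 1.75 rad (all of step 2 and velocity of joint lever between -0.1 and 0.1 rad/s and value of joint catch above 1.75 rad); the arm keeps its last pose, push and grip.
It fails at once if the lever is forced while the catch is still over it (value of joint lever above 0.25 rad and value of joint catch below 0.9 rad).
It fails at once if the jar is pushed away by more than 30 mm (distance of jar from where it was at the start of the episode above 0.03 m).
It fails at once if the spare disc is pushed away by more than 30 mm (distance of spare_disc from where it was at the start of the episode above 0.03 m).
It fails at once if the mouse is pushed away by more than 30 mm (distance of mouse from where it was at the start of the episode above 0.03 m).
It fails at once if the tube rack is pushed away by more than 30 mm (distance of tube_rack from where it was at the start of the episode above 0.03 m).
It also fails if it takes over 51 s, if anything falls off the work surface, if the arm or the gripper's body presses on something with over 40 N, if the wrist force passes 120 N, or if a joint passes its speed limit or range.

ROBOT

A 6-joint arm with a two-finger parallel gripper is mounted at the origin on the work surface. World frame = base frame: x ahead of the robot, y to its left, z up, the work surface at z = 0. Lengths are in m, angles in rad, forces in N, time in s.
With the tool pointing down it reaches from about 0.275 to 0.725 m from the base axis. Payload 15.9 kg.
Tool frame: the origin (TCP) lies midway between the tips of the shut fingers; the grasp point (between the pads) lies 19 mm behind it; z points along the fingers, x is the direction in which the jaws open and shut, and the axes are right-handed (so a half turn about z gives the same grasp; the last joint's range is limited). The gripper opens to 85 mm and grips with 20 to 120 N. Pads are 22 mm wide; open, the fingers measure 114 mm over their backs; the gripper's body (76 mm by 85 mm) begins 54 mm behind the grasp point. The pads swing forward as they close: fully open they stand 13 mm farther back than shut.
Start: joints at [-1.273, 0.213, -0.034, 1.323, 0, 1.571], TCP at [0.147, -0.478, 0.231] pointing down, gripper open.
Joint ranges: [-2.98, 2.98], [-0.74, 1.72], [-1.14, 1.35], [-2.1, 2.04], [-1.57, 1.44], [-3.14, 3.14]. Speed limits (rad/s): [1.89, 1.89, 2.39, 2.57, 3.14, 3.14].

INTERFACE

Orientations are given as [roll, pitch, yaw] about the fixed x, y, z axes, in that order (R = Rz(yaw) Ry(pitch) Rx(roll)).
In Python, from plant import arm gives the robot as it stands.
- The arm moves only by the shell command python3 -m handwheel 'ROWS' [OPENING] [FORCE]. ROWS is JSON, a list of rows, each an object with "slide": the shift along the tool's x, y, z each as a share of 0.12 m, from -1 to 1, a list of three; "turn": the turn about the tool's z as a share of 45 degrees, from -1 to 1. In form: [{"slide": [dx, dy, dz], "turn": turn}, ...]. A call has 1 to 20 rows; each row shifts and turns the commanded pose from where the row before left it, along the tool's axes as they then stand; what a row does not reach is not made up. A row lasts 1/8 s, in which the tool goes at most 62.5 mm and 10.7 degrees, less where a joint would pass 70% of its speed; a pose out of reach is approached as far as the arm can. A call with a number of a shift or a turn outside -1 to 1 is refused whole. A call with a gripper value outside its range is refused whole. OPENING is the opening, from -1 (shut) to 1 (fully open), set as the call begins (- or left out, the last holds). The fingers move at their own pace and stop on an object; FORCE is the grip in N (left out, the last holds). Time passes only in rows, so rows that do not move let the fingers close. It gives the time, the measured TCP pose, the force and the opening at its end, in the units of the state.
- arm.observe(): the state, without advancing time (a new reading comes with each control period).
- arm.get_image(name): name is "side" or "top" or "wrist"; returns the picture (400x640x3 uint8, red, green, blue); there is no depth.
- arm.calibration(name): a dict with "camera_matrix" (3x3 intrinsics, pixels), "R" (3x3) and "t" (3): a world point X has camera coordinates R X + t. Camera axes: x right, y down, z forward; pixel columns grow to the right and rows downward; lengths in m; the calibration is good to about 2 mm. A picture is of the moment at which its call begins: read the wrist's pose just before it. calibration takes no time and is no camera call; for the wrist camera it gives the pose at the moment of the call.
- arm.hand_in(): hands the job in, once; it reports no verdict.
Trained networks look in the newest picture that a camera, given by its name, has taken for a name from the list of things; names that differ only in an ending like _2 or _b are one class to them, and where a whole thing is asked for, a point or a joint stands for the part that bears it (a point fixed in the world has none). Each returns a list of dicts, best first, with "conf" (0 to 1); they miss things now and then, are a little off and sometimes report something else, mostly with a low value. They report only what shows in the picture. A call takes as long as a camera call.
- arm.look_for(camera, name): "at" ([column, row] in pixels, amid what is visible of it).
- arm.mark_of(camera, name): "at" ([column, row] in pixels: a listed point, or the origin of a listed thing).
The state is a dict: "t": time; "qpos": joint angles; "qd": joint speeds; "effort": joint torques, N m; "tool_pos": TCP position; "tcp_rot": TCP orientation; "wrist_force": force on the tool from outside, world axes, zero at the start; "torque": the same for the moment, N m; "finger_gap": finger opening in m.
Only numpy, scipy, OpenCV 4.12 (cv2) and the standard library are available. Lean on these libraries where they do the work, as an engineer would, in place of code of your own. Each camera call takes 0.05 s, during which the arm holds its last target. There are 200 camera calls.

## Working session

There is one attempt and no reset: what is moved stays moved. The work goes in short steps, Python scripts to look and compute and a shell command to move; the robot and the scene stay as the last step left them, time stands still between calls to the robot, and variables do not carry over. Pictures are saved under pics/ and viewed, about 8 in all and at most 12, crops included, and the job is handed in when it is done.

```bash
mkdir -p pics
cat > h.py <<'E'
import numpy as np, cv2
from plant import arm
def cal(c):
    k=arm.calibration(c); return np.array(k["camera_matrix"]),np.array(k["R"]),np.array(k["t"])
def save(c,n):
    im=arm.get_image(c); cv2.imwrite(f"pics/{n}.png",np.array(im)[:,:,::-1]); return im
def ray(c,uv):
    K,R,t=cal(c); d=R.T@np.linalg.solve(K,[uv[0],uv[1],1]); return -R.T@t,d
def atz(c,uv,z):
    o,d=ray(c,uv); return o+d*(z-o[2])/d[2]
def tri(a,b):
    A=np.zeros((3,3));B=np.zeros(3)
    for c,uv in (a,b):
        o,d=ray(c,uv); d=d/np.linalg.norm(d); P=np.eye(3)-np.outer(d,d); A+=P;B+=P@o
    return np.linalg.solve(A,B)
def proj(c,X):
    K,R,t=cal(c); p=K@(R@np.array(X)+t); return p[:2]/p[2]
E
python3 - <<'E'
from h import *
s=arm.observe(); print(s)
a=save("side","side0"); b=save("top","top0"); cv2.imwrite("pics/both0.png",cv2.resize(np.vstack([a,b])[:,:,::-1],(480,600)))
for n in ["unit","yoke","grip_bar","catch_hinge","catch_tongue","jar","spare_disc","mouse","tube_rack"]:
    m={}
    for c in ("side","top"):
        r=arm.mark_of(c,n); m[c]=r[0] if r else None
        print(n,c,[(np.round(q["at"]),round(q["conf"],2)) for q in r[:2]])
    if all(m.values()):print("   ",tri(("side",m["side"]["at"]),("top",m["top"]["at"])).round(4))
E
```

```text
{'t': 0.0, 'qpos': array([-1.27296251e+00,  2.13327548e-01, -3.50855789e-02,  1.32348554e+00,
       -3.39266530e-05,  1.57080524e+00]), 'qd': array([ 0.00302163,  0.00061426, -0.00038256,  0.00094414,  0.00037885,
        0.00073033]), 'effort': array([ 3.02661290e-03, -6.86149049e+01,  4.87121451e+01,  1.71597570e-02,
        1.80067454e-04,  4.90561916e-06]), 'tool_pos': array([ 0.14661283, -0.47765815,  0.23081994]), 'tcp_rot': array([ 3.14155872e+00,  1.10233553e-03, -1.27297142e+00]), 'wrist_force': array([ 1.03609653,  0.76235863, -1.17668266]), 'torque': array([-0.01858687,  0.02431938,  0.03132195]), 'finger_gap': 0.08502114482131717}
unit side [(array([346., 262.]), 0.87)]
unit top []
yoke side [(array([392., 170.]), 0.59)]
yoke top []
grip_bar side [(array([362., 181.]), 0.94)]
grip_bar top [(array([353., 211.]), 0.56)]
    [0.55   0.0489 0.172 ]
catch_hinge side [(array([393., 167.]), 0.68), (array([361., 179.]), 0.55)]
catch_hinge top [(array([379., 228.]), 0.73)]
    [ 0.5061 -0.0095  0.2012]
catch_tongue side [(array([354., 167.]), 0.93)]
catch_tongue top [(array([347., 211.]), 0.66)]
    [0.5508 0.0717 0.2197]
jar side [(array([341., 208.]), 0.61)]
jar top [(array([366., 182.]), 0.92)]
    [ 0.6501 -0.0024  0.0084]
spare_disc side [(array([276., 229.]), 0.68)]
spare_disc top [(array([304., 159.]), 0.68)]
    [ 0.7239  0.1761 -0.0009]
mouse side [(array([433., 231.]), 0.81)]
mouse top [(array([406., 259.]), 0.79)]
    [ 0.4223 -0.1152 -0.0119]
tube_rack side [(array([225., 310.]), 0.91), (array([344., 261.]), 0.16)]
tube_rack top [(array([223., 205.]), 0.84)]
    [ 0.597   0.4203 -0.0007]
```

```bash
ls; ls pics
```

```text
h.py
pics
both0.png
side0.png
top0.png
```

Run:
```python
import cv2
a=cv2.imread("pics/side0.png")[100:340,180:500];b=cv2.imread("pics/top0.png")[110:310,200:460]
cv2.imwrite("pics/s_c.png",cv2.resize(a,(800,600),interpolation=cv2.INTER_CUBIC))
cv2.imwrite("pics/t_c.png",cv2.resize(b,(780,600),interpolation=cv2.INTER_CUBIC))
```

```text
(no output)
```

View pics/s_c.png

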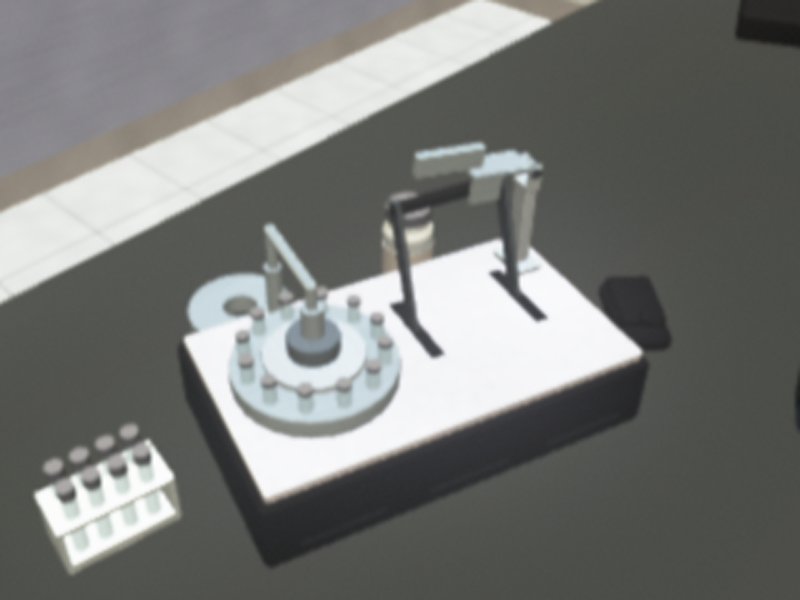

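View pics/t_c.png

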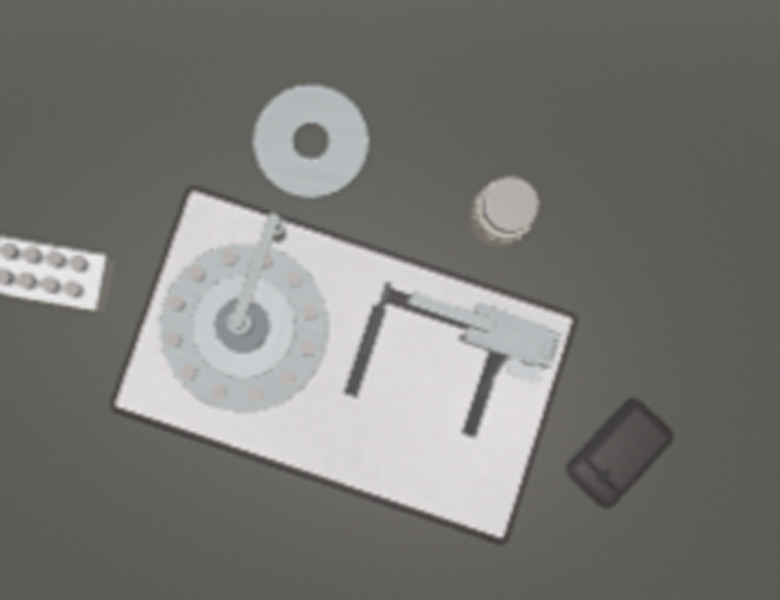

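The side crop shows the catch strap and tongue lying over the bar (tongue at about crop 450,158). The jar is behind the unit, the mouse to its right, the disc behind and the rack to its left. The top crop shows the deck corners at (190,188), (577,318), (503,540) and (115,405), and the tongue at about (445,307).

```bash
cat >> h.py <<'E'
def fr():
    c=np.array([atz("top",(200+u/3-.33,110+v/3-.33),.085)[:2] for u,v in [(190,188),(577,318),(503,540),(115,405)]])
    y=(c[0]-c[1]+c[3]-c[2]); yaw=np.arctan2(-y[0],y[1]); return c,yaw
E
python3 - <<'E'
from h import *
c,yaw=fr(); print(c.round(4),[np.linalg.norm(c[i]-c[(i+1)%4]).round(4) for i in range(4)],"yaw",yaw,"centre",c.mean(0))
ux=np.array([np.cos(yaw),np.sin(yaw)]);uy=np.array([-ux[1],ux[0]])
def loc(p): d=np.array(p[:2])-c.mean(0); return d@ux,d@uy
sd=lambda u,v:(180+u*.4-.3,100+v*.4-.3)
tp=lambda u,v:(200+u/3-.33,110+v/3-.33)
# tongue: full extents: left top end
for nm,s,t in [("tongue leftend top",(415,165),None),("bar left end",(397,205),(388,293))]:
    if t: X=tri(("side",sd(*s)),("top",tp(*t))); print(nm,X,loc(X))
for nm,uv,z in [("tongue L end mid",(411,299),.23),("strap TL",(476,306),.21),("strap corner R top",(558,330),.21),("strap corner R bot",(552,365),.21),("arm L slot bottom",(351,394),.085),("slot R",(470,434),.085)]:
    X=atz("top",tp(*uv),z); print(nm,X,loc(X))
for n in ["grip_bar","catch_hinge","catch_tongue"]:
    for c_,z in (("side",None),("top",dict(grip_bar=.192,catch_hinge=.197,catch_tongue=.224)[n])):
        r=arm.mark_of(c_,n)
        for q in r[:2]:
            X=atz(c_,q["at"],z or dict(grip_bar=.192,catch_hinge=.197,catch_tongue=.224)[n]); print(n,c_,q["conf"],X.round(4),np.round(loc(X),4))
E
```

```text
[[ 0.6712  0.287 ]
 [ 0.5448 -0.062 ]
 [ 0.349   0.012 ]
 [ 0.4757  0.3558]] [np.float64(0.3711), np.float64(0.2094), np.float64(0.3664), np.float64(0.2072)] yaw -0.3502813439227586 centre [0.51019075 0.14819298]
bar left end [0.56216413 0.11328973 0.19473138] (np.float64(0.06079482493568801), np.float64(-0.014948492584250198))
tongue L end mid [0.55386271 0.0963914  0.23      ] (np.float64(0.058796367991099725), np.float64(-0.03366942595389658))
strap TL [0.54860767 0.04251918 0.21      ] (np.float64(0.07234732953315706), np.float64(-0.08607365460678325))
strap corner R top [ 0.52767512 -0.02344039  0.21      ] (np.float64(0.07532070769100951), np.float64(-0.15521116679236444))
strap corner R bot [ 0.49947639 -0.01744296  0.21      ] (np.float64(0.04677622769469128), np.float64(-0.15925465362991648))
arm L slot bottom [0.48090158 0.14413376 0.085     ] (np.float64(-0.02611765712384365), np.float64(-0.013863654503123468))
slot R [0.44293029 0.03833144 0.085     ] (np.float64(-0.02547584497556183), np.float64(-0.12627156646567755))
grip_bar side 0.94 [0.5291 0.0711 0.192 ] [ 0.0442 -0.0659]
grip_bar top 0.56 [0.5511 0.0528 0.192 ] [ 0.0712 -0.0756]
catch_hinge side 0.68 [ 0.5074 -0.0174  0.197 ] [ 0.0542 -0.1564]
catch_hinge side 0.55 [0.5296 0.073  0.197 ] [ 0.044 -0.064]
catch_hinge top 0.73 [ 0.5087 -0.0084  0.197 ] [ 0.0524 -0.1476]
catch_tongue side 0.93 [0.5474 0.0779 0.224 ] [ 0.0591 -0.0533]
catch_tongue top 0.66 [0.5496 0.0713 0.224 ] [ 0.0634 -0.0587]
```

```bash
python3 -m handwheel '[{"slide":[0,0,-0.3],"turn":-0.2},{"slide":[0,0,-0.3],"turn":-0.2},{"slide":[0,0,-0.3],"turn":-0.2},{"slide":[0,0,0],"turn":-0.2},{"slide":[0,0,0],"turn":-0.2},{"slide":[0,0,0],"turn":-0.176}]' 1 60 && python3 -m handwheel '[{"slide":[0.111,-0.39,0],"turn":0},{"slide":[0.111,-0.39,0],"turn":0},{"slide":[0.111,-0.39,0],"turn":0},{"slide":[0.111,-0.39,0],"turn":0},{"slide":[0.111,-0.39,0],"turn":0},{"slide":[0.111,-0.39,0],"turn":0},{"slide":[0.111,-0.39,0],"turn":0},{"slide":[0.111,-0.39,0],"turn":0},{"slide":[0.111,-0.39,0],"turn":0},{"slide":[0.111,-0.39,0],"turn":0},{"slide":[0.111,-0.39,0],"turn":0},{"slide":[0.111,-0.39,0],"turn":0},{"slide":[0,0,0],"turn":0},{"slide":[0,0,0],"turn":0}]'
python3 - <<'E'
from h import *
s=arm.observe(); print(s["tool_pos"],s["tcp_rot"])
save("wrist","w1"); 
for n in ["grip_bar","catch_hinge","catch_tongue"]:
    for q in arm.mark_of("wrist",n)[:2]: print(n,q["conf"],np.round(q["at"]),atz("wrist",q["at"],dict(grip_bar=.192,catch_hinge=.197,catch_tongue=.224)[n]).round(4))
E
```

```text
t: 2.05
tool_pos: [0.1467, -0.478, 0.3394]
tcp_rot: [3.141, -0.0, -0.345]
wrist_force: [-0.4, -0.9, -0.5]
finger_gap: 0.0853
t: 3.8
tool_pos: [0.4889, -0.0052, 0.3393]
tcp_rot: [3.141, 0.0, -0.349]
wrist_force: [-0.1, 0.3, 0.3]
finger_gap: 0.0858
[ 0.48892754 -0.00519811  0.33925411] [ 3.14130466e+00  2.04340684e-04 -3.48956968e-01]
grip_bar 0.71 [353.  86.] [0.5441 0.0605 0.192 ]
catch_hinge 0.69 [352. 192.] [ 0.5154 -0.0213  0.197 ]
catch_hinge 0.28 [428. 113.] [0.5931 0.0206 0.197 ]
catch_tongue 0.65 [358.  64.] [0.5486 0.0728 0.224 ]
catch_tongue 0.41 [295.  33.] [0.5143 0.1066 0.224 ]
```

View pics/w1.png

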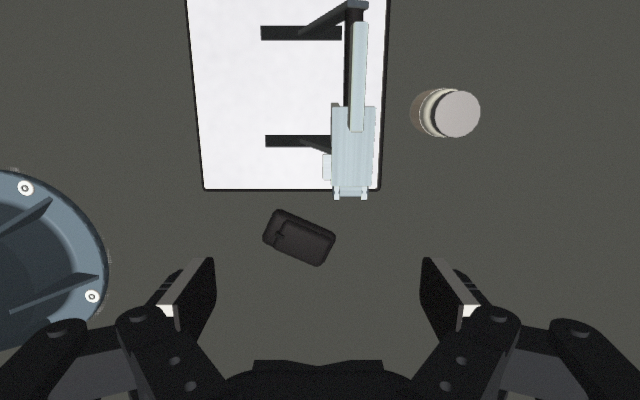

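The tongue runs from about (360,22) to (357,131) in the wrist picture, with the strap and hinge below it at (352,192). It is nearly parallel to the tool's y axis.

Run:
```python
from h import *
s=arm.observe();p=s["tool_pos"];w=s["tcp_rot"][2]
tx=np.array([np.cos(w),np.sin(w)]);ty=np.array([tx[1],-tx[0]])
for n,uv,z in [("tong far",(360,22),.233),("tong near",(357,131),.231),("bar L",(354,8),.199),("hinge",(352,192),.197)]:
    X=atz("wrist",uv,z);d=X[:2]-p[:2];print(n,X.round(4),"tool xy",(d@tx).round(4),(d@ty).round(4))
X=tri(("side",(354,167)),("wrist",(358,70)));print("tri",X)
# tilt: side rows of predicted tongue ends for z options
for z in (.219,.225,.231): print(z,proj("side",[.5486,.0728,z]))
c=cv2.imread("pics/side0.png")[145:205,330:410]; cv2.imwrite("pics/c2.png",cv2.resize(c,(800,600),interpolation=cv2.INTER_CUBIC))
```

```text
tong far [0.5565 0.0964 0.233 ] tool xy 0.0285 -0.1193
tong near [0.5328 0.0303 0.231 ] tool xy 0.0289 -0.049
bar L [0.5611 0.1118 0.199 ] tool xy 0.0275 -0.1353
hinge [ 0.5153 -0.0209  0.197 ] tool xy 0.0301 0.005
tri [0.55034173 0.07104701 0.21854525]
0.219 [355.37481213 167.6483653 ]
0.225 [355.48482064 165.3474722 ]
0.231 [355.59577958 163.02670025]
```

View pics/c2.png

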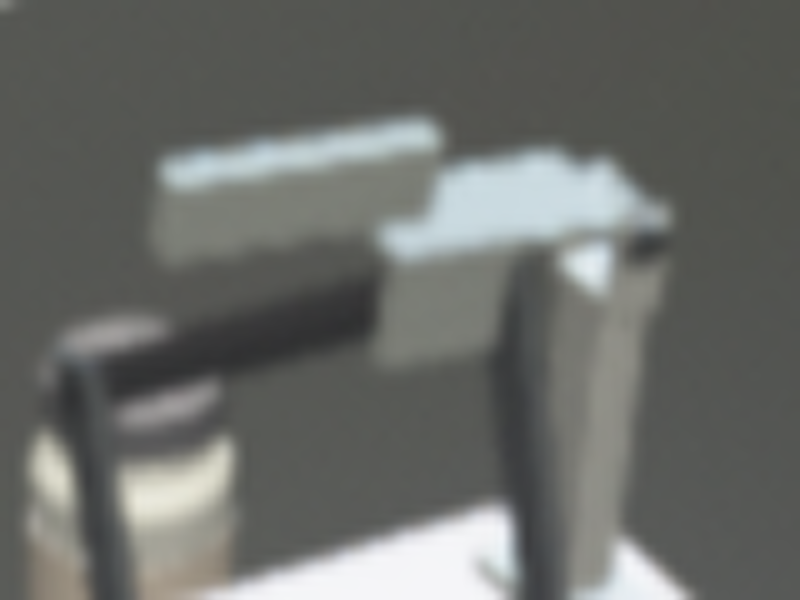

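```bash
python3 -m handwheel '[{"slide":[0.12,-0.39,0],"turn":0},{"slide":[0.12,-0.393,0],"turn":0},{"slide":[0,0,0.25],"turn":0},{"slide":[0,0,0.25],"turn":0},{"slide":[0,0,0.25],"turn":0},{"slide":[0,0,0.2],"turn":0},{"slide":[0,0,0.14],"turn":0},{"slide":[0,0,0],"turn":0},{"slide":[0,0,0],"turn":0}]' 1 40
python3 - <<'E'
from h import *
save("wrist","w2"); s=arm.observe(); print(s["tool_pos"],s["wrist_force"])
E
```

```text
t: 5.12
tool_pos: [0.5486, 0.0731, 0.2095]
tcp_rot: [-3.141, -0.001, -0.35]
wrist_force: [0.2, -0.1, 0.0]
finger_gap: 0.0853
[0.54878187 0.07319665 0.20956418] [1.3255685  0.73667588 0.36596799]
```

View pics/w2.png

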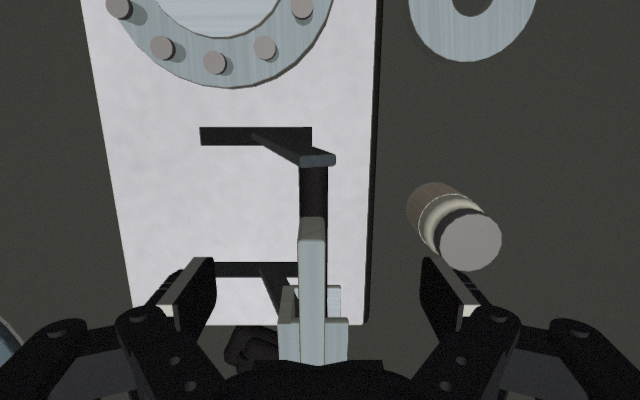

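Tongue is between the pads, about 2 mm toward −x of centre (col 312 vs 318). Nudging and closing.

```bash
python3 -m handwheel '[{"slide":[-0.015,0,0],"turn":0},{"slide":[0,0,0],"turn":0},{"slide":[0,0,0],"turn":0},{"slide":[0,0,0],"turn":0},{"slide":[0,0,0],"turn":0},{"slide":[0,0,0],"turn":0},{"slide":[0,0,0],"turn":0},{"slide":[0,0,0],"turn":0}]' -1 30
python3 - <<'E'
from h import *
# arc rows: tool dy (=-unit y), dz (down) in shares, about hinge r=.1024
s=arm.observe();p=s["tool_pos"];print(p,s["wrist_force"],s["finger_gap"])
w=s["tcp_rot"][2];uy=np.array([-np.sin(w),np.cos(w)])
H=np.array([.5153,-.0209]);y0=(p[:2]-H)@uy;z0=p[2]+.019-.197;print("y0,z0",y0,z0)
r=np.hypot(y0,z0);a0=np.arctan2(z0,y0)
A=a0+np.linspace(0,2.1,15)
Y=r*np.cos(A);Z=r*np.sin(A)
print(np.round(np.c_[-np.diff(Y),-np.diff(Z)]/.12,3).tolist())
E
```

```text
t: 6.18
tool_pos: [0.5466, 0.0741, 0.2085]
tcp_rot: [-3.142, 0.0, -0.349]
wrist_force: [-1.1, 2.7, 1.8]
finger_gap: 0.0095
[0.54662931 0.07408428 0.20851696] [-1.10917732  2.65634544  1.8266123 ] 0.009538483968577219
y0,z0 0.09997051065912249 0.030516959483987388
[[0.047, -0.122], [0.065, -0.113], [0.081, -0.102], [0.096, -0.089], [0.108, -0.074], [0.118, -0.057], [0.125, -0.039], [0.129, -0.019], [0.131, 0.0], [0.129, 0.02], [0.125, 0.039], [0.118, 0.057], [0.108, 0.074], [0.095, 0.089]]
```

```bash
python3 -m handwheel '[{"slide":[0.047,-0.122,0],"turn":0}]' >/dev/null 2>&1 <&- && false; true
```

```text
(no output)
```

That row had its axes in the wrong slots: the values are (y, z) but I wrote them as (x, y). I'm checking the effect before undoing it.

Run:
```python
from h import *
s=arm.observe();print(s["t"],s["tool_pos"],s["wrist_force"],s["torque"],s["finger_gap"])
```

```text
6.3 [0.55170789 0.08171471 0.20608091] [-44.33511558 -32.00892174 -12.96777107] [-6.2226134   8.5160608  -0.29770023] 0.009298893680078926
```

```bash
python3 -m handwheel '[{"slide":[-0.047,0.122,0],"turn":0},{"slide":[0,0,0],"turn":0},{"slide":[0,0,0],"turn":0}]'
python3 - <<'E'
from h import *
save("wrist","w3");save("side","s3")
E
```

```text
t: 6.68
tool_pos: [0.5479, 0.077, 0.2096]
tcp_rot: [-3.135, -0.001, -0.348]
wrist_force: [3.3, 24.3, 6.1]
finger_gap: 0.0091
```

View pics/w3.png

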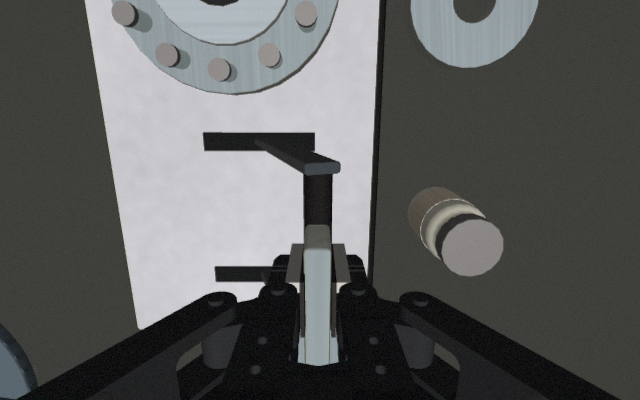

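The tongue is still well pinched and undamaged, and the lever is at rest. I'm relieving the sideways preload by re-gripping.

```bash
python3 -m handwheel '[{"slide":[0,0,0],"turn":0},{"slide":[0,0,0],"turn":0},{"slide":[0,0,0],"turn":0}]' -0.5 && python3 -m handwheel '[{"slide":[0,0,0],"turn":0},{"slide":[0,0,0],"turn":0},{"slide":[0,0,0],"turn":0},{"slide":[0,0,0],"turn":0},{"slide":[0,0,0],"turn":0}]' -1 25
```

```text
t: 7.15
tool_pos: [0.5466, 0.0738, 0.2084]
tcp_rot: [3.141, 0.0, -0.35]
wrist_force: [-0.1, -0.0, -0.7]
finger_gap: 0.0213
t: 7.78
tool_pos: [0.5465, 0.0739, 0.2084]
tcp_rot: [3.141, 0.0, -0.349]
wrist_force: [-2.4, -0.6, -1.0]
finger_gap: 0.0099
```

Preload is gone. Now the arc, with slide = [0, dy, dz].

```bash
python3 -m handwheel '[{"slide":[0,0.047,-0.122],"turn":0},{"slide":[0,0.065,-0.113],"turn":0},{"slide":[0,0.081,-0.102],"turn":0},{"slide":[0,0.096,-0.089],"turn":0},{"slide":[0,0.108,-0.074],"turn":0},{"slide":[0,0,0],"turn":0}]'
```

```text
t: 8.52
tool_pos: [0.5302, 0.0282, 0.2696]
tcp_rot: [-3.141, -0.001, -0.35]
wrist_force: [-4.4, -0.8, 3.7]
finger_gap: 0.0095
```

```bash
python3 -m handwheel '[{"slide":[0,0.118,-0.057],"turn":0},{"slide":[0,0.125,-0.039],"turn":0},{"slide":[0,0.129,-0.019],"turn":0},{"slide":[0,0.131,0],"turn":0},{"slide":[0,0.129,0.02],"turn":0},{"slide":[0,0,0],"turn":0}]' && python3 -m handwheel '[{"slide":[0,0.125,0.039],"turn":0},{"slide":[0,0.118,0.057],"turn":0},{"slide":[0,0.108,0.074],"turn":0},{"slide":[0,0.095,0.089],"turn":0},{"slide":[0,0,0],"turn":0},{"slide":[0,0,0],"turn":0}]'
python3 - <<'E'
from h import *
im=save("side","s4"); cv2.imwrite("pics/s4c.png",cv2.resize(im[100:300,280:500,::-1],(660,600)))
E
```

```text
t: 9.28
tool_pos: [0.5039, -0.0434, 0.2799]
tcp_rot: [3.141, -0.0, -0.351]
wrist_force: [-4.1, -2.1, 1.0]
finger_gap: 0.0098
t: 10.02
tool_pos: [0.4859, -0.0927, 0.2486]
tcp_rot: [3.14, 0.0, -0.35]
wrist_force: [-2.0, -3.3, -1.5]
finger_gap: 0.0098
```

View pics/s4c.png

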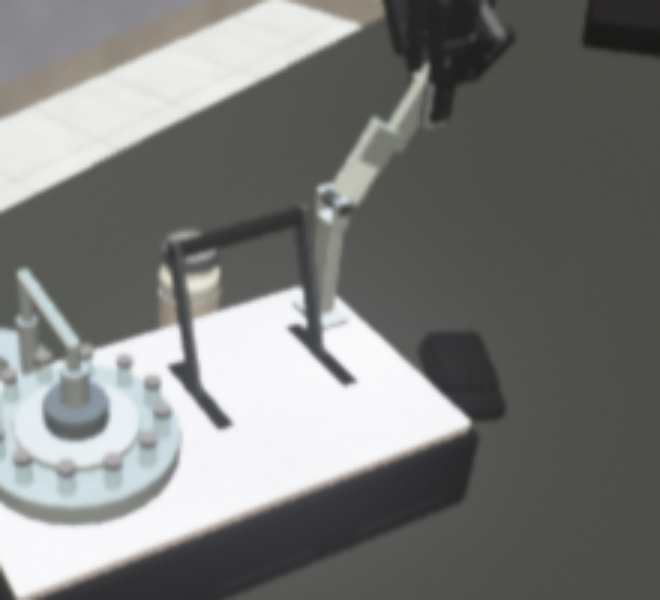

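The catch is well past upright, leaning to the unit's right (tongue at crop 430,80), and the lever is at rest. Release, rise, and go over to the bar.

```bash
python3 -m handwheel '[{"slide":[0,0,0],"turn":0},{"slide":[0,0,0],"turn":0},{"slide":[0,0,0],"turn":0},{"slide":[0,0,0],"turn":0},{"slide":[0,0,-0.3],"turn":0},{"slide":[0,0,-0.3],"turn":0},{"slide":[0,0,-0.3],"turn":0},{"slide":[0,-0.35,0],"turn":0},{"slide":[0,-0.35,0],"turn":0},{"slide":[0,-0.35,0],"turn":0},{"slide":[0,-0.304,0],"turn":0},{"slide":[0,0,0.3],"turn":0},{"slide":[0,0,0.3],"turn":0},{"slide":[0,0,0.3],"turn":0},{"slide":[0,0,0],"turn":0},{"slide":[0,0,0],"turn":0}]' 1 40
python3 - <<'E'
from h import *
save("wrist","w5")
s=arm.observe();p=s["tool_pos"];w=s["tcp_rot"][2];print(p,s["wrist_force"])
tx=np.array([np.cos(w),np.sin(w)]);ty=np.array([tx[1],-tx[0]])
for c in ("wrist","top"):
  for q in arm.mark_of(c,"grip_bar")[:2]:
    X=atz(c,q["at"],.192);d=X[:2]-p[:2];print(c,q,X.round(4),"tool xy",(d@tx).round(4),(d@ty).round(4))
E
```

```text
t: 12.08
tool_pos: [0.5422, 0.0604, 0.2504]
tcp_rot: [-3.141, -0.001, -0.349]
wrist_force: [0.2, 0.5, -0.0]
finger_gap: 0.0853
[0.54246278 0.06042989 0.25062205] [-0.14876399  0.27016434 -0.23555003]
wrist {'at': [318.3, 217.3], 'conf': 0.66} [0.5441 0.061  0.192 ] tool xy 0.0013 -0.0011
top {'at': [353.4, 211.3], 'conf': 0.56} [0.5511 0.0528 0.192 ] tool xy 0.0107 0.0042
```

View pics/w5.png

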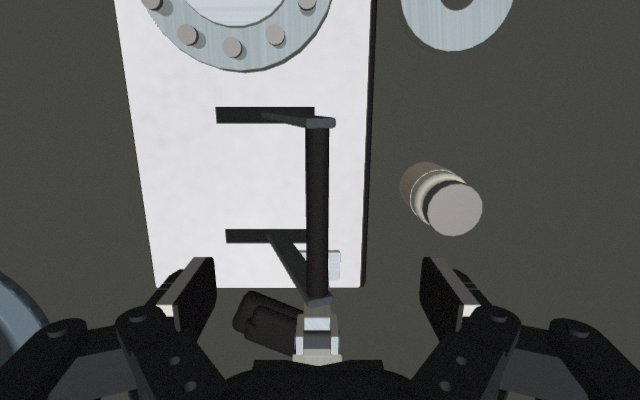

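The bar (col 317) is centred between the fingers, with free space below it. Descend and close.

```bash
python3 -m handwheel '[{"slide":[0,0,0.25],"turn":0},{"slide":[0,0,0.25],"turn":0},{"slide":[0,0,0.16],"turn":0},{"slide":[0,0,0],"turn":0},{"slide":[0,0,0],"turn":0}]' && python3 -m handwheel '[{"slide":[0,0,0],"turn":0},{"slide":[0,0,0],"turn":0},{"slide":[0,0,0],"turn":0},{"slide":[0,0,0],"turn":0},{"slide":[0,0,0],"turn":0},{"slide":[0,0,0],"turn":0},{"slide":[0,0,0],"turn":0},{"slide":[0,0,0],"turn":0}]' -1 40
python3 -c "
import numpy as np
a=np.linspace(-.35,.62,13);x=-.13*np.sin(a);z=.13*np.cos(a)
print(np.round(np.c_[np.diff(x),-np.diff(z)]/.12,3).tolist())"
```

```text
t: 12.85
tool_pos: [0.5424, 0.0605, 0.171]
tcp_rot: [-3.141, -0.001, -0.349]
wrist_force: [0.2, -0.2, 0.6]
finger_gap: 0.0855
t: 13.85
tool_pos: [0.5418, 0.0604, 0.1697]
tcp_rot: [-3.141, -0.0, -0.349]
wrist_force: [-0.5, -0.3, 4.4]
finger_gap: 0.0129
[[-0.083, -0.027], [-0.085, -0.02], [-0.087, -0.013], [-0.087, -0.006], [-0.088, 0.001], [-0.087, 0.008], [-0.086, 0.015], [-0.085, 0.022], [-0.083, 0.029], [-0.08, 0.036], [-0.077, 0.042], [-0.073, 0.048]]
```

```bash
python3 -m handwheel '[{"slide":[-0.083,0,-0.027],"turn":0},{"slide":[-0.085,0,-0.02],"turn":0},{"slide":[-0.087,0,-0.013],"turn":0},{"slide":[-0.087,0,-0.006],"turn":0},{"slide":[-0.088,0,0.001],"turn":0},{"slide":[-0.087,0,0.008],"turn":0},{"slide":[0,0,0],"turn":0}]' && python3 -m handwheel '[{"slide":[-0.086,0,0.015],"turn":0},{"slide":[-0.085,0,0.022],"turn":0},{"slide":[-0.083,0,0.029],"turn":0},{"slide":[-0.08,0,0.036],"turn":0},{"slide":[-0.077,0,0.042],"turn":0},{"slide":[-0.073,0,0.048],"turn":0},{"slide":[0,0,0],"turn":0},{"slide":[0,0,0],"turn":0},{"slide":[0,0,0],"turn":0},{"slide":[0,0,0],"turn":0}]'
python3 - <<'E'
from h import *
im=save("side","s6"); cv2.imwrite("pics/s6c.png",cv2.resize(im[100:300,280:500,::-1],(660,600)))
print(arm.observe()["wrist_force"], arm.observe()["finger_gap"])
E
```

```text
t: 14.72
tool_pos: [0.4844, 0.0815, 0.1776]
tcp_rot: [-3.141, -0.004, -0.349]
wrist_force: [6.5, -3.9, 10.1]
finger_gap: 0.0124
t: 15.98
tool_pos: [0.4308, 0.1013, 0.1544]
tcp_rot: [-3.141, -0.004, -0.35]
wrist_force: [9.5, -4.2, 6.6]
finger_gap: 0.0125
[ 9.4969006  -3.30628446  6.90985444] 0.012897884136458778
```

View pics/s6c.png

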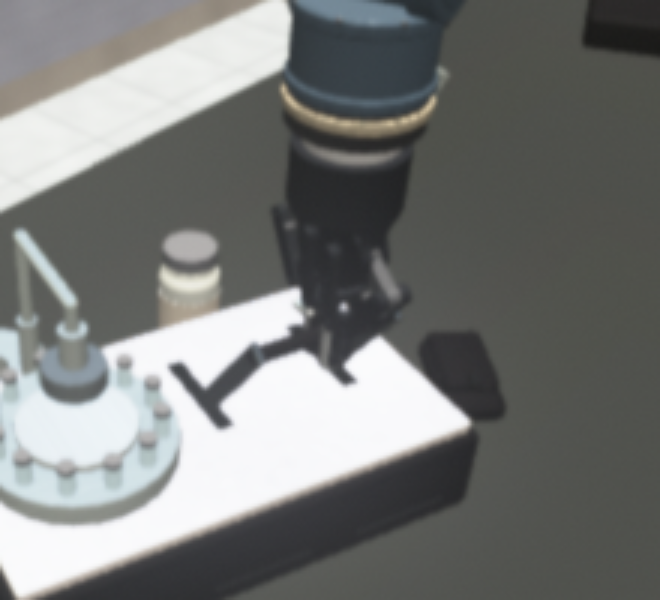

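The lever is pulled to the front and the clamp is visibly raised. Pull displacement is 118 mm, as expected. I'll nudge 3 mm more to confirm the stop and re-check the catch.

```bash
python3 -m handwheel '[{"slide":[-0.025,0,0.015],"turn":0},{"slide":[0,0,0],"turn":0},{"slide":[0,0,0],"turn":0},{"slide":[0,0,0],"turn":0},{"slide":[0,0,0],"turn":0}]'
python3 - <<'E'
from h import *
im=save("top","t7"); cv2.imwrite("pics/t7c.png",cv2.resize(im[110:310,200:460,::-1],(780,600)))
s=arm.observe();print(s["wrist_force"],s["finger_gap"],s["tool_pos"])
E
```

```text
t: 16.65
tool_pos: [0.4303, 0.1016, 0.154]
tcp_rot: [-3.14, -0.01, -0.351]
wrist_force: [18.9, -13.6, 17.1]
finger_gap: 0.0128
[ 19.25909506 -13.69411963  16.86123264] 0.012822085849052974 [0.43030549 0.10158802 0.15397536]
```

View pics/t7c.png

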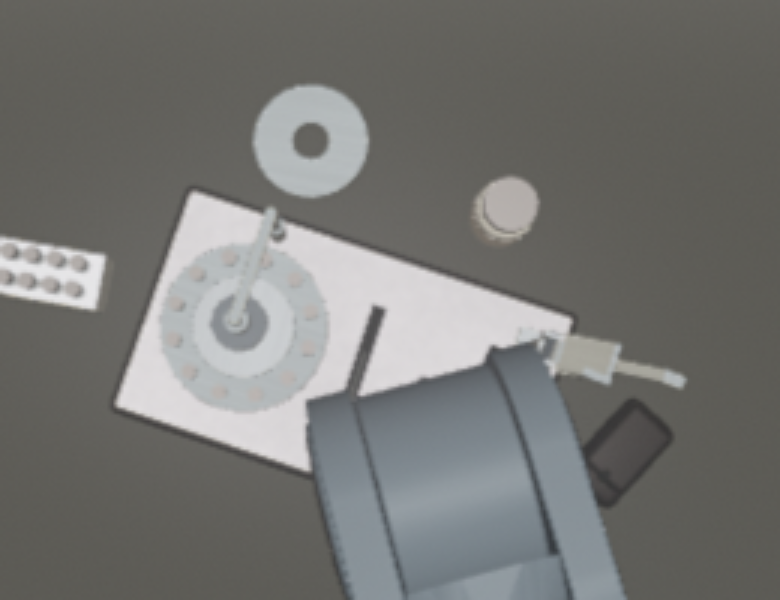

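The force rose with almost no motion, so the lever is firmly on its stop. The catch is open to the right (strap at crop 590,360, tongue at 660,376), and the jar, disc, mouse and rack haven't moved. Handing in.

```bash
python3 -c "
from plant import arm
print(arm.hand_in()); s=arm.observe(); print(s['t'],s['tool_pos'],s['wrist_force'],s['finger_gap'])"
```

```text
the job is handed in; nothing more can be done
None
the job is handed in; nothing more can be done
```

I flipped the catch over by its tongue to roughly 2.1 rad (from the arc moved), then pinched the grip bar from above and pulled the lever to its front stop. I handed in at about 16.7 s, still holding it.

**Last checks**
- **Lever:** the tool had moved 118 mm, which matches full travel. A further 3 mm nudge raised the wrist force from about 13 N to about 29 N with almost no motion, so the lever is on its stop. The bar is still gripped, with a finger gap of 12.8 mm, and the side view shows the clamp raised.
- **Catch:** the last top view shows it lying open to the unit's right.
- **Surroundings:** the jar, disc, mouse and rack look unmoved in the same view.

**Mistake on the way:** after first gripping the tongue I sent one row with its axes swapped. It tugged the closed catch sideways, with a wrist force of about 56 N (limit 120 N). I reversed it and re-gripped; the lever stayed at rest and I saw no lasting effect.

**Not checked:** joint angles aren't readable, so the catch and lever values come from geometry and pictures. I couldn't read the state after handing in, and no verdict was given.

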